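Slide the near-card holder off its rod and stand it in the tray

TASK

Take the near-card holder off its slightly crooked rod: slide it along to the rod's open end and off, feeling your way so that the rod is never pushed hard sideways. Then stand it upright in the square white tray, set down gently rather than dropped, let go, and leave the lenses and the other things lying about where they are.

Things in the scene. Friction and masses are not known exactly. Their poses are not given: they have to be found in the camera images.
- holder_grip (a point): Where to grip the black plastic card holder (about 110 g): a block-shaped sleeve 48 long (x) x 28 wide (y) x 44 mm high, pinched across y. This point is mid-width, 28 mm above its flat underside, 16 mm below its top, 4 mm nearer the stand than its middle. x runs along the bore to the rod's open end, z up. A thin card leaf 70 mm wide stands 28 mm ahead (+x), to 28 mm above this point.
- holder_base (a point): Middle of the underside of the holder's sleeve, same axes: 28 mm under the grip point and 4 mm ahead of it in x. The through bore, 16 x 16 mm, has its axis 14 mm above the underside. At the start the holder hangs on the rod by the top of the bore, skewed up to 1.8 degrees from it in yaw, with 2 mm play each side of the rod. It can stand on its underside.
- stand: Fixed stand: grey base 130 x 90 x 14 mm, reaching from 85 mm behind the origin to 45 mm ahead (x); post; black clamp housing 114 x 56 x 36 mm round the root of the rod, its front face 20 mm ahead of the origin. Origin on the table under the post, z up. Its +x is only roughly the rod's direction.
- rod_root (a point): Middle of the rod clamp over the stand's post, 110 mm up. A rigid level 12 x 12 mm rod leaves it, open end about 180 mm out. It is out of true, not measured: clamped up to 3.5 degrees and 4 mm off the stand's x, and from 100 mm out bent 5 to 10 degrees left or right. Feel for its line: over 20 N between it and the holder (tight gripping off-centre, pulling askew) strains it. Holder off: holder_base 210 mm out along x.
- tray: Square white plastic tray with grey felt lining, fixed, 130 x 130 mm, 22 mm high, walls 4 mm, floor 4 to 5 mm above the table. Origin under its middle. A round steel dish of similar size stands near it; the two may change places.
- dish: Round steel dish, fixed, rim radius 60 mm, 40 mm high; not for the holder. Origin under its middle.
- pupillometer: Silver pupillometer lying on the table, 110 x 150 x 48 mm, loose. Origin under its middle. Leave alone.
- paddle: Flat green hand paddle, 230 mm long, 84 mm wide at the disc, 5 mm thick, loose. Leave alone.
- lens0: Chrome-ringed concave trial lens, 38 mm across, 6 mm high, loose on the table near or under the rod. Leave alone.
- lens1: Another such lens. Leave alone.
- lens2: Another such lens. Leave alone.
- penlight: Steel penlight 120 mm long, 15 mm thick, loose. Leave alone.

How it is judged:
By the outcome, as a careful person would: the job done as asked, in the order asked, and still so for the second after the job is handed in, with the robot touching nothing.
It also fails if it takes over 72 s, if anything falls off the work surface, if the arm or the gripper's body presses on something with over 40 N, if the wrist force passes 120 N, or if a joint passes its speed limit or range.

ROBOT

A 7-joint arm with a two-finger parallel gripper is mounted at the origin on the work surface. World frame = base frame: x ahead of the robot, y to its left, z up, the work surface at z = 0. Lengths are in m, angles in degrees, forces in N, time in s.
With the tool pointing down it reaches from about 0.35 to 0.9 m from the base axis. Payload 19.9 kg.
Tool frame: the origin (TCP) lies at the very end of the fingers, on their centre line; the grasp point (between the pads) lies 19 mm behind it; z points along the fingers, y is the line along which they close (so a half turn about z gives the same grasp; the last joint's range is limited). The gripper opens to 85 mm and grips with 20 to 120 N. Pads are 22 mm wide; open, the fingers measure 114 mm over their backs; the gripper's body (76 mm by 85 mm) begins 54 mm behind the grasp point. The pads swing forward as they close: fully open they stand 13 mm farther back than shut.
Start: joints at [65.804, 23.915, -0.59, 92.452, 0.269, 63.638, -3.037], TCP at [0.232, -0.58, 0.2] pointing down, gripper open.
Joint ranges: [-161.28, 161.28], [-22.2, 115.67], [-73.04, 71.86], [3.21, 147.25], [-68.34, 248.33], [10.77, 114.83], [-161.83, 161.83]. Speed limits (degrees/s): [108.29, 108.29, 136.94, 136.94, 172.46, 172.46, 172.46].

INTERFACE

Orientations are given as a 3x3 rotation matrix whose columns are the frame's x, y, z axes.
In Python, from rig import manip gives the robot as it stands.
- The arm moves only by the tool send_rows, never from a script. Its argument "steps" is one flat list of numbers, 6 for each row, row after row: the shift along the world's x, y, z in cm, then the turn, a rotation vector about the world's x, y, z in rad. A call has 1 to 10 rows; each row is the pose to reach, as a shift and turn from the pose commanded when the call began; what a row does not reach only later rows make up. A row lasts 1/10 s, in which the tool goes at most 50 mm and 8.59 degrees, less where a joint would pass 70% of its speed; a pose out of reach is approached as far as the arm can. A call with a gripper value outside its range is refused whole. "hand" is the opening in per cent of the stroke, from 0 (shut) to 100 (fully open), set as the call begins (left out, the last holds). The fingers move at their own pace and stop on an object; the grip force is fixed at half the most. Time passes only in rows, so rows that repeat a pose let the fingers close. It gives the time, the measured TCP pose, the force, the opening and the grip force at its end, in the units of the state.
- manip.get_state(): the state, without advancing time (a new reading comes with each control period).
- manip.read_camera(name): name is "scene" or "top"; returns a dict with "frame" (400x640x3 uint8, red, green, blue), "intrinsics" (3x3 intrinsics, pixels), "distortion" ([k1, k2, p1, p2, k3] as OpenCV has them; the pictures are not rectified), "eye" and "orientation" of the camera in the world. Camera axes: x right, y down, z forward; pixel columns grow to the right and rows downward; lengths in m; the calibration is good to about 2 mm. A picture is of the moment at which its call begins. There is no depth.
- manip.hand_in(): hands the job in; it is judged then, once.
The state is a dict: "time": time; "joint_positions": joint angles; "joint_vel": joint speeds; "effort": joint torques, N m; "eef_pos": TCP position; "orientation": TCP orientation; "wrist_force": force on the tool from outside, world axes, zero at the start; "moment": the same for the moment, N m; "width": opening from 0.0 (shut) to 1.0 (fully open); "gripper_force": force on a finger pad.
Only numpy, scipy, OpenCV 4.12 (cv2) and the standard library are available. Lean on these libraries where they do the work, as an engineer would, in place of code of your own. Each camera call takes 0.05 s, during which the arm holds its last target. There are 200 camera calls.

## Working session

There is one attempt and no reset: what is moved stays moved. The work goes in short steps, Python scripts to look and compute and a tool call to move; the robot and the scene stay as the last step left them, time stands still between calls to the robot, and variables do not carry over. Pictures are saved under pics/ and viewed, at most 10 in all, crops included, and the job is handed in when it is done.

Besides the shell and the picture viewer there is one more tool, called as a command line: name --argument value ..., lists and objects as JSON in quotes. send_rows: Moves the arm, as the interface text tells. Its arguments: {"type":"object","properties":{"steps":{"type":"array","items":{"type":"number"}},"hand":{"type":"number"}},"required":["steps"]}

```bash
mkdir -p pics; python3 - <<'E'
from rig import manip
import cv2
for n in("scene","top"):
    c=manip.read_camera(n); cv2.imwrite(f"pics/{n}0.png",c["frame"][:,:,::-1])
    print(n,c["intrinsics"],c["distortion"],c["eye"],c["orientation"])
s=manip.get_state();print(s["time"],s["eef_pos"],s["orientation"],s["wrist_force"])
E
```

```text
scene [[516.52998761   0.         318.16334487]
 [  0.         516.52998761 194.09097779]
 [  0.           0.           1.        ]] [-0.07997433  0.          0.          0.          0.        ] [ 1.40342802 -0.37313964  0.80876991] [[ 0.47668969  0.50774675 -0.71760726]
 [ 0.87877679 -0.2963821   0.37404413]
 [-0.02276626 -0.80891958 -0.58747835]]
top [[409.86721815   0.         325.41017337]
 [  0.         409.86721815 202.49866887]
 [  0.           0.           1.        ]] [-0.00216566  0.          0.          0.          0.        ] [0.37570659 0.07441504 0.99356329] [[ 0.01697045 -0.98638694  0.16356289]
 [-0.999484   -0.01227372  0.02968312]
 [-0.02727152 -0.16398222 -0.98608625]]
0.1 [ 0.23212407 -0.57992533  0.1991226 ] [[ 9.28376684e-01  3.71640244e-01 -5.12041536e-04]
 [ 3.71640579e-01 -9.28376179e-01  9.75049100e-04]
 [-1.12999680e-04 -1.09550826e-03 -9.99999394e-01]] [-0.89193943 -0.26512264  0.01791649]
```

View pics/scene0.png

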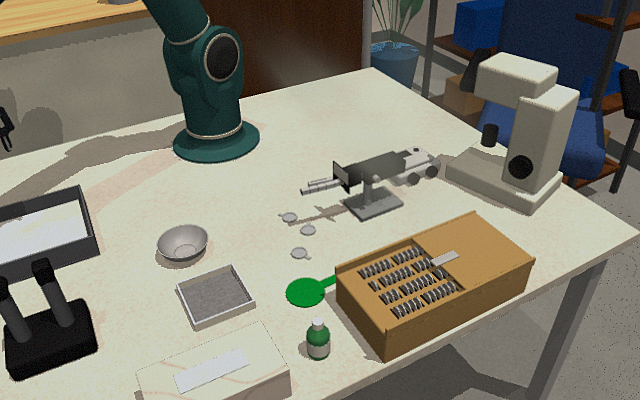

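View pics/top0.png

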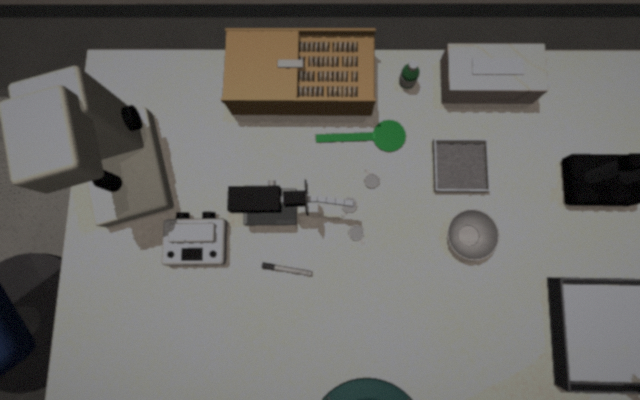

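The top view shows the clamp at about (255,199), the holder at about (295,199), the card at (307,198), the rod to its tip at about (352,204), the tray at (461,166) and the dish at (473,235). I'll enlarge the rod area in both views.

```bash
python3 - <<'E'
import cv2,numpy as np
a=cv2.imread("pics/top0.png")[160:250,215:375]; b=cv2.imread("pics/scene0.png")[135:225,285:445]
f=lambda i:cv2.convertScaleAbs(cv2.resize(i,(800,450),interpolation=cv2.INTER_CUBIC),alpha=1.3,beta=20)
cv2.imwrite("pics/ca.png",f(a));cv2.imwrite("pics/cb.png",f(b))
E
```

```text
(no output)
```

View pics/ca.png

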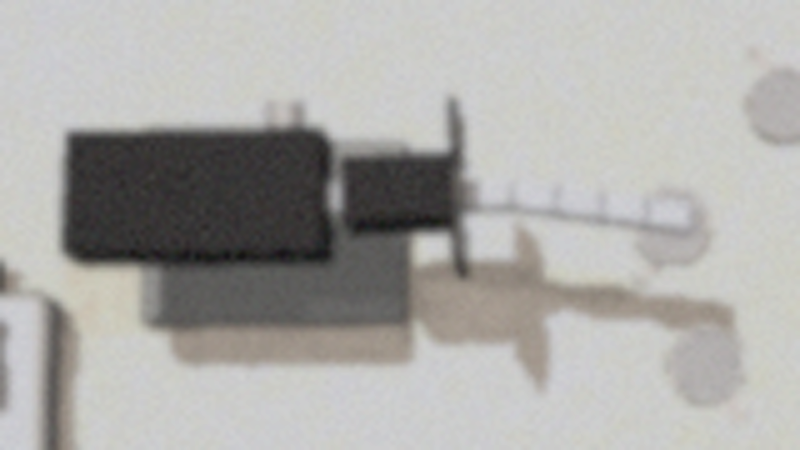

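View pics/cb.png

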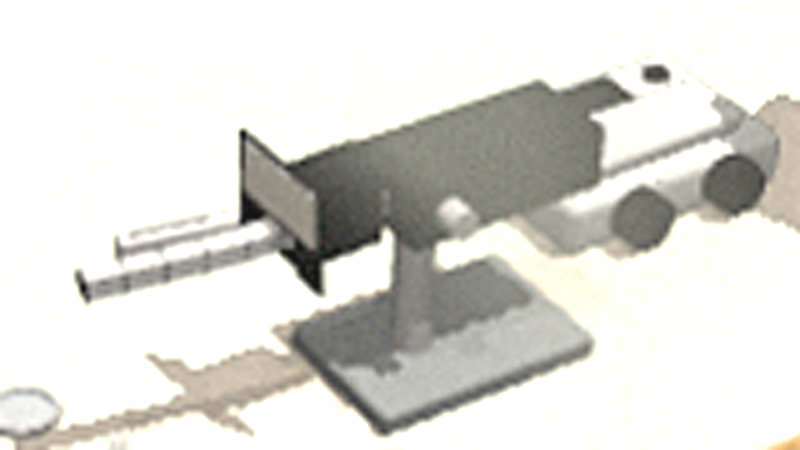

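```bash
cat > h.py <<'E'
import numpy as np,cv2
from rig import manip
C={n:manip.read_camera(n) for n in("scene","top")}
def ray(n,p):
    c=C[n];q=cv2.undistortPoints(np.array([[p]],float),c["intrinsics"],np.array(c["distortion"]))[0,0]
    d=np.array(c["orientation"])@[q[0],q[1],1];return np.array(c["eye"]),d/np.linalg.norm(d)
def tri(ps,pt):
    e1,d1=ray("scene",ps);e2,d2=ray("top",pt)
    A=np.stack([d1,-d2],1);k=np.linalg.lstsq(A,e2-e1,rcond=None)[0]
    a,b=e1+k[0]*d1,e2+k[1]*d2;return (a+b)/2*1000,np.linalg.norm(a-b)*1000
def atz(n,p,z):
    e,d=ray(n,p);return (e+d*(z-e[2])/d[2])*1000
ca=lambda u,v:(215+(u+.5)/5-.5,160+(v+.5)/5-.5)
cb=lambda u,v:(285+(u+.5)/5-.5,135+(v+.5)/5-.5)
E
python3 - <<'E'
from h import *
np.set_printoptions(precision=1,suppress=True)
print("tip",tri(cb(83,284),ca(692,214)))
print("card",tri(cb(242,130),ca(462,275)),tri(cb(318,188),ca(452,97)))
print("tip@116",atz("top",ca(692,213),.116))
for u,v in((475,193),(515,195),(560,200),(605,206),(650,210),(690,214)):print("rod",atz("top",ca(u,v),.116)[:2])
for u,v in((345,157),(345,230),(450,157),(450,230)):print("hold@138",atz("top",ca(u,v),.138)[:2])
for u,v in((66,132),(66,260),(328,130),(328,258)):print("clamp@128",atz("top",ca(u,v),.128)[:2])
for u,v in((142,325),(410,325),(410,142)):print("base@14",atz("top",ca(u,v),.014)[:2])
for u,v in((782,106),(670,228),(705,365)):print("lens",atz("top",ca(u,v),.003)[:2])
for s,t in (((176.5,294),(488.5,191.5)),((232,266),(488,139.5)),((254.5,297),(433.5,139)),((192,324),(433.5,191.5))):
  print("tray",[tri(s,t)])
for p in((433.5,139.5),(488.5,139.5),(488.5,192),(433.5,192)):print("tray@22",atz("top",p,.022)[:2])
print("dish", atz("top",(473,235),.04)[:2])
E
```

```text
tip (array([523.1,  41.2, 112. ]), np.float64(0.7767960619392864))
card (array([491.6, 141. , 146.5]), np.float64(6.693116518134322)) (array([564.3, 143.3, 154.7]), np.float64(0.1536664882428457))
tip@116 [522.7  41.  116. ]
rod [530.3 135.4]
rod [529.7 118. ]
rod [527.7  98.4]
rod [525.3  78.8]
rod [523.8  59.2]
rod [522.2  41.9]
hold@138 [541.4 189.8]
hold@138 [509.9 188.7]
hold@138 [541.9 144.9]
hold@138 [510.4 144.1]
clamp@128 [552.9 313. ]
clamp@128 [496.9 309.9]
clamp@128 [555.1 198.9]
clamp@128 [499.2 197. ]
base@14 [481.6 302.1]
base@14 [483.4 172.3]
base@14 [573.2 174.9]
lens [595.6  -7.3]
lens [534.   47.4]
lens [467.2  30. ]
tray [(array([ 574.5, -294.3,   -6.5]), np.float64(3.7406371940377596))]
tray [(array([ 673.8, -219.3,  128.4]), np.float64(65.19578757290235))]
tray [(array([ 696.3, -157.4,   26.7]), np.float64(0.008783869298222162))]
tray [(array([ 584.3, -234.3, -126.5]), np.float64(89.87225223355499))]
tray@22 [ 696.5 -158.5]
tray@22 [ 697.6 -291.8]
tray@22 [ 567.1 -285.6]
tray@22 [ 565.6 -155.1]
dish [ 462.1 -238.7]
```

```bash
python3 - <<'E'
from h import *
np.set_printoptions(precision=1,suppress=True,linewidth=150)
f=lambda n:np.mean([manip.read_camera(n)["frame"].astype(float).mean(2) for _ in range(12)],0)
T=f("top");S=f("scene");np.save("T.npy",T);np.save("S.npy",S)
print("rows 190-212, rod columns")
for c in (312,317,322,327,332,337,342,347,351,353,355):print(c,T[190:214,c].round().astype(int))
def edges(col,r0,r1):
    p=np.gradient(T[:,col])[r0:r1]
    a=-np.minimum(p,0)[:len(p)//2];b=np.maximum(p,0)[len(p)//2:]
    return r0+(a*np.arange(len(a))).sum()/a.sum(), r0+len(a)+(b*np.arange(len(b))).sum()/b.sum()
L=[]
for c in range(286,303):
    a,b=edges(c,186,211);pa=atz("top",(c,a),.138);pb=atz("top",(c,b),.138)
    L.append((pa[1],pa[0],pb[0]))
L=np.array(L);print(L)
for k in(1,2):print("slope deg",np.degrees(np.polyfit(L[:,0],L[:,k],1)[0]))
print(T[199,278:312].round().astype(int))
print("tray",tri((176.5,294),(488.5,191.5)),tri((232,266),(433.5,191.5)),tri((192,326),(488,139.5)))
E
```

```text
rows 190-212, rod columns
312 [140 139 139 140 140 141 141 141 142 140 131 117 121 134 140 142 142 143 141 142 140 130 107  91]
317 [142 142 141 141 141 139 136 135 131 126 116 106 116 132 134 132 131 130 129 131 129 121 103  91]
322 [140 141 140 140 140 141 142 143 143 143 141 129 115 128 139 140 137 129 120 115 110 104  99  95]
327 [140 141 141 142 142 140 139 137 135 136 136 131 116 111 129 140 142 143 143 143 143 142 141 140]
332 [141 141 140 141 140 140 141 141 142 142 143 141 130 114 121 135 141 141 140 142 142 141 141 141]
337 [140 140 140 141 141 142 141 141 141 141 142 142 138 127 115 128 138 140 141 142 142 142 142 141]
342 [140 141 141 140 140 140 140 140 140 141 141 141 140 134 118 109 122 129 127 123 129 135 139 140]
347 [140 140 139 139 140 140 137 131 127 128 137 142 142 141 130 110 107 116 121 121 121 118 114 124]
351 [141 141 140 140 141 140 139 135 128 122 130 138 140 140 135 119 105 111 120 122 124 120 117 130]
353 [140 140 141 141 141 141 140 136 129 127 125 124 121 118 116 111 108 115 121 124 122 117 120 132]
355 [141 140 141 140 142 140 141 140 139 135 131 127 123 120 119 118 116 118 119 116 120 130 136 139]
[[184.7 544.  507.9]
 [182.6 544.  507.7]
 [180.5 544.1 508.3]
 [178.3 544.2 508.5]
 [176.2 544.3 508.8]
 [174.1 544.4 508.7]
 [171.9 544.5 508.9]
 [169.8 544.4 509. ]
 [167.6 544.6 509.4]
 [165.5 544.8 509.9]
 [163.4 544.6 509.2]
 [161.2 543.7 509.3]
 [159.1 543.3 509.4]
 [156.9 543.3 509.5]
 [154.8 543.3 509.5]
 [152.6 543.2 509.6]
 [150.5 543.2 509.7]]
slope deg 1.7149254224038493
slope deg -3.0303277334208176
[ 23  34  65  99 107  76  38  27  27  27  27  26  26  27  27  27  27  27  27  28  25  28  26  27  26  27  30  39  52  65  81  96 113 132]
tray (array([ 574.5, -294.3,   -6.5]), np.float64(3.7406371940377596)) (array([ 569.2, -159.2,    8.3]), np.float64(1.836028986614829)) (array([ 699. , -292.3,   17.9]), np.float64(0.2433762247871598))
```

```bash
python3 - <<'E'
from h import *
T=np.load("T.npy")
def cross(col,r0,r1,lev):
    for r in range(r0,r1):
        a,b=T[r,col]-lev,T[r+1,col]-lev
        if a*b<=0 and a!=b:return r+a/(a-b)
def fit(P,n):
    P=np.array(P);k=np.polyfit(P[:,1],P[:,0],1);print(n,"x=%.2f at y=170, %.2f at 118; yaw +x going -y %.2f deg; res %.2f"%(np.polyval(k,170),np.polyval(k,118),-np.degrees(k[0]),np.std(P[:,0]-np.polyval(k,P[:,1]))))
up=[];lo=[]
for c in range(286,303):
    a=cross(c,186,196,(27+T[187,c])/2); up.append(atz("top",(c,a),.138)[:2])
    b=cross(c,200,212,45); lo.append(atz("top",(c,b),.138)[:2])
fit(up[:8],"up front");fit(up[10:],"up rear");fit(up,"up");fit(lo,"lo(138)")
# card line
P=[]
for r in [*range(182,190),*range(207,213)]:
    w=np.clip(np.median(T[r,298:316])-T[r,298:316]-20,0,None)
    if w.sum()>20: P.append(atz("top",(298+(w*np.arange(18)).sum()/w.sum(),r),.150)[:2])
P=np.array(P);print(P.round(1).tolist());print("card yaw",np.degrees(np.polyfit(P[:,0],P[:,1],1)[0]))
R=[]
for c in range(309,353):
    g=199+(c-317)*.13;r=np.arange(int(g),int(g)+6);v=T[r,c];i=np.argmin(v)
    i=min(max(i,1),4);d=(v[i-1]-v[i+1])/(2*(v[i-1]-2*v[i]+v[i+1]));p=atz("top",(c,r[i]+d),.110);R.append((p[0]+6,p[1]));print("%.0f:%.1f"%(p[1],p[0]+6),end=" ")
print()
R=np.array(R);m=R[:,1]<112;fit(R[m],"far");fit(R[(R[:,1]>119)],"near")
E
```

```text
up front x=543.57 at y=170, 547.07 at 118; yaw +x going -y 3.86 deg; res 0.08
up rear x=544.13 at y=170, 541.43 at 118; yaw +x going -y -2.97 deg; res 0.23
up x=543.28 at y=170, 544.30 at 118; yaw +x going -y 1.12 deg; res 0.37
lo(138) x=508.03 at y=170, 516.79 at 118; yaw +x going -y 9.65 deg; res 0.44
[[558.9, 143.2], [556.7, 142.6], [554.6, 142.2], [552.4, 142.0], [550.3, 141.9], [548.2, 141.7], [546.0, 141.5], [543.9, 141.4], [505.6, 140.1], [503.5, 139.5], [501.4, 139.4], [499.3, 139.2], [497.2, 139.1], [495.1, 138.9]]
card yaw 3.127267852143946
137:531.9 135:531.4 133:530.8 130:530.6 128:530.7 126:530.7 124:530.9 122:531.2 119:531.4 117:530.9 115:529.8 113:529.4 111:529.3 108:529.2 106:529.1 104:529.1 102:529.0 100:528.5 98:527.8 95:527.5 93:527.3 91:527.2 89:527.1 87:526.9 84:526.6 82:526.5 80:526.1 78:525.7 76:525.3 73:525.1 71:524.9 69:524.6 67:524.1 65:523.4 63:523.2 60:523.0 58:522.7 56:522.3 54:521.7 52:521.5 49:521.2 47:521.0 45:520.8 43:520.9 
far x=538.02 at y=170, 530.91 at 118; yaw +x going -y -7.83 deg; res 0.29
near x=531.81 at y=170, 530.88 at 118; yaw +x going -y -1.02 deg; res 0.39
```

send_rows --steps '[1.5, 3.75, 0.5, 0, 0, 0.06, 3, 7.5, 1, 0, 0, 0.12, 4.5, 11.25, 1.5, 0, 0, 0.18, 6, 15, 2, 0, 0, 0.24, 7.5, 18.75, 2.5, 0, 0, 0.3, 9, 22.5, 3, 0, 0, 0.36, 10.5, 26.25, 3.5, 0, 0, 0.42, 12, 30, 4, 0, 0, 0.48, 13.5, 33.75, 4.5, 0, 0, 0.54, 15, 37.5, 5, 0, 0, 0.61]' --hand 100

```text
time: 2.6
eef_pos: [0.3826, -0.2037, 0.2501]
orientation: [[0.546, 0.838, 0.0], [0.838, -0.546, -0.001], [-0.0, 0.001, -1.0]]
wrist_force: [1.1, -1.4, -0.1]
width: 1.003
gripper_force: 0.0
```

send_rows --steps '[1.5, 3.75, 0, 0, 0, 0.06, 3, 7.5, 0, 0, 0, 0.12, 4.5, 11.25, 0, 0, 0, 0.18, 6, 15, 0, 0, 0, 0.24, 7.5, 18.75, 0, 0, 0, 0.3, 9, 22.5, 0, 0, 0, 0.36, 10.5, 26.25, 0, 0, 0, 0.42, 12, 30, 0, 0, 0, 0.48, 13.5, 33.75, 0, 0, 0, 0.54, 14.7, 37.5, 0, 0, 0, 0.61]'

```text
time: 3.6
eef_pos: [0.53, 0.1712, 0.2497]
orientation: [[-0.032, 0.999, 0.0], [0.999, 0.032, 0.0], [0.0, 0.0, -1.0]]
wrist_force: [0.7, -0.4, 0.2]
width: 0.999
gripper_force: 0.0
```

send_rows --steps '[0, 0, 0, 0, 0, 0, 0, 0, 0, 0, 0, 0, 0, 0, 0, 0, 0, 0]'

```text
time: 3.9
eef_pos: [0.5292, 0.1688, 0.2496]
orientation: [[-0.028, 1.0, -0.0], [1.0, 0.028, -0.001], [-0.001, -0.0, -1.0]]
wrist_force: [-0.4, -0.3, 0.1]
width: 1.003
gripper_force: 0.0
```

```bash
cat > st.py <<'E'
from rig import manip
import numpy as np
np.set_printoptions(precision=2,suppress=True)
s=manip.get_state();R=np.array(s["orientation"])
print(s["time"],np.array(s["eef_pos"])*1000,"yang %.2f"%np.degrees(np.arctan2(R[1,1],R[0,1])),"z",R[:,2],"F",np.array(s["wrist_force"]),"M",np.array(s["moment"]),s["width"],s["gripper_force"],np.array(s["joint_positions"]))
E
python3 st.py
```

```text
3.9 [529.24 168.79 249.56] yang 1.63 z [-0. -0. -1.] F [-0.39 -0.34  0.07] M [ 0.01  0.03 -0.08] 1.0032546844987846 0.0 [ 12.51  18.42 -41.19  98.03  12.96  68.44 -30.4 ]
```

send_rows --steps '[0, 0.05, -2, 0, 0, 0.007, 0, 0.05, -4, 0, 0, 0.007, 0, 0.05, -6, 0, 0, 0.007, 0, 0.05, -8, 0, 0, 0.007, 0, 0.05, -10, 0, 0, 0.007, 0, 0.05, -11.5, 0, 0, 0.007, 0, 0.05, -13, 0, 0, 0.007, 0, 0.05, -14, 0, 0, 0.007, 0, 0.05, -14.6, 0, 0, 0.007, 0, 0.05, -14.6, 0, 0, 0.007]'

```text
time: 4.9
eef_pos: [0.5291, 0.1702, 0.1032]
orientation: [[-0.037, 0.999, -0.001], [0.999, 0.037, -0.0], [-0.0, -0.001, -1.0]]
wrist_force: [0.4, -0.5, 0.7]
width: 1.004
gripper_force: 0.0
```

send_rows --steps '[0, 0, 0, 0, 0, 0, 0, 0, 0, 0, 0, 0, 0, 0, 0, 0, 0, 0, 0, 0, 0, 0, 0, 0]' --hand 50

```text
time: 5.3
eef_pos: [0.5295, 0.1703, 0.104]
orientation: [[-0.037, 0.999, 0.0], [0.999, 0.037, 0.0], [-0.0, 0.0, -1.0]]
wrist_force: [-0.4, 0.1, 0.0]
width: 0.5
gripper_force: 0.0
```

```bash
python3 st.py; python3 - <<'E'
from h import *
a=C["top"]["frame"][140:240,225:385,::-1];b=C["scene"]["frame"][95:195,280:440,::-1]
f=lambda i:cv2.convertScaleAbs(cv2.resize(i,(480,300),interpolation=cv2.INTER_CUBIC),alpha=1.3,beta=20)
cv2.imwrite("pics/g1.png",np.vstack([f(a),f(b)]))
E
```

```text
5.3 [529.46 170.3  103.96] yang 2.12 z [ 0.  0. -1.] F [-0.36  0.06  0.  ] M [-0.02  0.01 -0.01] 0.4998306923490955 0.0 [  8.52  27.95 -37.46 106.33  21.01  52.72 -36.54]
```

View pics/g1.png

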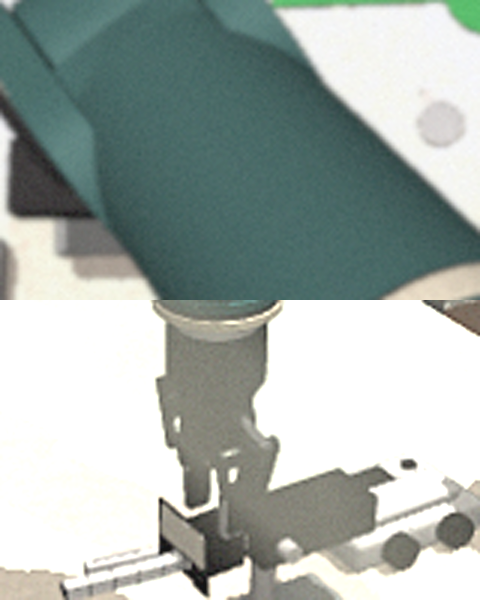

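Top view is blocked by the arm. The scene view shows the fingers on both sides of the holder, behind the card and clear of the clamp. I'll close gradually.

send_rows --steps '[0, 0, 0, 0, 0, 0, 0, 0, 0, 0, 0, 0, 0, 0, 0, 0, 0, 0]' --hand 36

```text
time: 5.7
eef_pos: [0.5293, 0.1703, 0.1037]
orientation: [[-0.037, 0.999, -0.0], [0.999, 0.037, -0.0], [-0.0, -0.0, -1.0]]
wrist_force: [0.0, 1.3, -0.2]
width: 0.359
gripper_force: 0.0
```

send_rows --steps '[0, 0, 0, 0, 0, 0, 0, 0, 0, 0, 0, 0, 0, 0, 0, 0, 0, 0]' --hand 30

```text
time: 6.0
eef_pos: [0.5294, 0.1703, 0.1038]
orientation: [[-0.037, 0.999, 0.0], [0.999, 0.037, -0.0], [-0.0, 0.0, -1.0]]
wrist_force: [-0.6, -1.4, 4.4]
width: 0.314
gripper_force: 31.0
```

```bash
python3 st.py
```

```text
6.0 [529.37 170.3  103.8 ] yang 2.12 z [ 0. -0. -1.] F [-0.63 -1.35  4.39] M [-0.11  0.18  0.01] 0.3141616563124334 30.98936725371459 [  8.51  27.97 -37.46 106.33  21.01  52.72 -36.54]
```

send_rows --steps '[0, 0, 0, 0, 0, 0, 0, 0, 0, 0, 0, 0, 0, 0, 0.1, 0, 0, 0, 0, 0, 0.1, 0, 0, 0]' --hand 10

```text
time: 6.4
eef_pos: [0.5291, 0.1702, 0.1046]
orientation: [[-0.037, 0.999, -0.0], [0.999, 0.037, -0.0], [-0.0, -0.0, -1.0]]
wrist_force: [-0.5, 0.3, -1.6]
width: 0.288
gripper_force: 58.9
```

```bash
python3 st.py
```

```text
6.4 [529.15 170.23 104.56] yang 2.12 z [-0. -0. -1.] F [-0.49  0.34 -1.57] M [0.02 0.03 0.  ] 0.28820127987853816 58.945110412314534 [  8.55  27.9  -37.49 106.31  20.94  52.82 -36.49]
```

send_rows --steps '[0, 0, 0.05, 0, 0, 0, 0, 0, 0.1, 0, 0, 0, 0, 0, 0.1, 0, 0, 0, 0, 0, 0.1, 0, 0, 0]'

```text
time: 6.8
eef_pos: [0.5293, 0.1703, 0.1056]
orientation: [[-0.037, 0.999, -0.0], [0.999, 0.037, -0.0], [-0.0, -0.0, -1.0]]
wrist_force: [0.2, -1.0, -1.5]
width: 0.289
gripper_force: 59.0
```

```bash
python3 st.py
```

```text
6.8 [529.25 170.25 105.62] yang 2.12 z [-0. -0. -1.] F [ 0.18 -1.03 -1.51] M [-0.05  0.06 -0.03] 0.2893479600084092 58.95366294309497 [  8.59  27.83 -37.53 106.26  20.88  52.92 -36.44]
```

send_rows --steps '[0.05, 0, 0, 0, 0, 0, 0.1, 0, 0, 0, 0, 0, 0.1, 0, 0, 0, 0, 0]'

```text
time: 7.1
eef_pos: [0.5304, 0.1703, 0.1056]
orientation: [[-0.037, 0.999, -0.0], [0.999, 0.037, 0.0], [0.0, -0.0, -1.0]]
wrist_force: [0.7, 0.0, -0.1]
width: 0.289
gripper_force: 59.0
```

```bash
python3 st.py
```

```text
7.1 [530.36 170.29 105.65] yang 2.12 z [-0.  0. -1.] F [ 0.66  0.03 -0.14] M [0.02 0.02 0.03] 0.289426421456068 58.95590384490788 [  8.57  27.92 -37.5  106.11  20.92  52.98 -36.41]
```

send_rows --steps '[0.04, 0, 0, 0, 0, 0, 0.04, 0, 0, 0, 0, 0, 0.04, 0, 0, 0, 0, 0]'

```text
time: 7.4
eef_pos: [0.5307, 0.1703, 0.1057]
orientation: [[-0.037, 0.999, -0.0], [0.999, 0.037, -0.0], [-0.0, -0.0, -1.0]]
wrist_force: [-0.4, -0.7, -2.1]
width: 0.287
gripper_force: 59.0
```

```bash
python3 st.py
```

```text
7.4 [530.7  170.26 105.67] yang 2.12 z [-0. -0. -1.] F [-0.43 -0.69 -2.15] M [ 0.02  0.02 -0.01] 0.2868053156060963 58.956837728619576 [  8.56  27.94 -37.49 106.07  20.93  53.   -36.4 ]
```

Still free. I'll continue in +x.

send_rows --steps '[0.04, 0, 0, 0, 0, 0, 0.04, 0, 0, 0, 0, 0, 0.04, 0, 0, 0, 0, 0]'

```text
time: 7.7
eef_pos: [0.531, 0.1703, 0.1056]
orientation: [[-0.037, 0.999, -0.0], [0.999, 0.037, -0.0], [-0.0, -0.0, -1.0]]
wrist_force: [-1.6, 0.8, -0.3]
width: 0.285
gripper_force: 59.0
```

send_rows --steps '[0.04, 0, 0, 0, 0, 0, 0.04, 0, 0, 0, 0, 0, 0.04, 0, 0, 0, 0, 0]'

```text
time: 8.0
eef_pos: [0.5312, 0.1703, 0.1056]
orientation: [[-0.037, 0.999, -0.001], [0.999, 0.037, -0.0], [-0.0, -0.001, -1.0]]
wrist_force: [-3.3, -0.9, -0.6]
width: 0.284
gripper_force: 59.1
```

```bash
python3 st.py
```

```text
8.0 [531.23 170.3  105.57] yang 2.13 z [-0. -0. -1.] F [-3.3  -0.85 -0.57] M [ 0.02  0.87 -0.08] 0.2842405481560669 59.09031738527119 [  8.54  28.02 -37.48 105.98  20.94  53.06 -36.38]
```

send_rows --steps '[-0.1, 0, 0, 0, 0, 0, -0.2, 0, 0, 0, 0, 0, -0.3, 0, 0, 0, 0, 0, -0.35, 0, 0, 0, 0, 0, -0.35, 0, 0, 0, 0, 0]'

```text
time: 8.5
eef_pos: [0.528, 0.1703, 0.1057]
orientation: [[-0.037, 0.999, 0.0], [0.999, 0.037, -0.0], [-0.0, 0.0, -1.0]]
wrist_force: [-0.3, -0.4, -2.3]
width: 0.287
gripper_force: 59.0
```

```bash
python3 st.py
```

```text
8.5 [528.   170.27 105.71] yang 2.12 z [ 0. -0. -1.] F [-0.35 -0.43 -2.31] M [-0.02  0.03  0.02] 0.2873784504230809 59.009753465652466 [  8.61  27.7  -37.58 106.44  20.84  52.85 -36.48]
```

send_rows --steps '[-0.05, 0, 0, 0, 0, 0, -0.05, 0, 0, 0, 0, 0, -0.05, 0, 0, 0, 0, 0]'

```text
time: 8.8
eef_pos: [0.5275, 0.1703, 0.1057]
orientation: [[-0.037, 0.999, 0.0], [0.999, 0.037, -0.0], [-0.0, 0.0, -1.0]]
wrist_force: [0.8, -0.2, -1.0]
width: 0.287
gripper_force: 59.0
```

```bash
python3 st.py
```

```text
8.8 [527.52 170.28 105.67] yang 2.12 z [ 0. -0. -1.] F [ 0.83 -0.24 -1.01] M [ 0.01 -0.05 -0.02] 0.28744744527082994 59.03180016204715 [  8.62  27.67 -37.59 106.5   20.83  52.82 -36.49]
```

send_rows --steps '[-0.06, 0, 0, 0, 0, 0, -0.06, 0, 0, 0, 0, 0, -0.06, 0, 0, 0, 0, 0]'

```text
time: 9.1
eef_pos: [0.5272, 0.1704, 0.1058]
orientation: [[-0.037, 0.999, 0.001], [0.999, 0.037, 0.0], [0.0, 0.001, -1.0]]
wrist_force: [3.8, 0.9, -2.8]
width: 0.289
gripper_force: 59.0
```

```bash
python3 st.py
```

```text
9.1 [527.25 170.35 105.78] yang 2.11 z [ 0.  0. -1.] F [ 3.83  0.89 -2.82] M [ 0.2  -1.01 -0.05] 0.2886526888733577 59.032467752695084 [  8.63  27.62 -37.6  106.56  20.81  52.77 -36.51]
```

```bash
cat > path.py <<'E'
import numpy as np
def plan(ref,ys,yb=118,bx=530.5,a=1.5,b=-7.8):
    # ref: commanded (x,y,yaw deg); prints shift cm, turn rad for TCP y-targets
    f=lambda y: bx-np.tan(np.radians(np.where(y>yb,a,b)))*(y-yb)
    out=[]
    for yt in ys:
        m=yt-4;u=np.linspace(m-24,m+24,97);v=f(u)
        k=(v[-1]-v[0])/(u[-1]-u[0]);r=v-v[-1]-k*(u-u[-1]);off=(r.max()+r.min())/2
        x=v[-1]+k*(yt-u[-1])+off;th=-np.degrees(np.arctan(k))
        out+=[round((x-ref[0])/10,2),round((yt-ref[1])/10,2),0,0,0,round(np.radians(th-ref[2]),3)]
    print(out,"end cmd",x,yt,th,"spread",np.ptp(r))
E
python3 - <<'E'
from path import *
plan((526.85,170.27,2.12),[170.3,170.3,167,164,161,158,155,152,149,146])
E
```

```text
[np.float64(0.23), 0.0, 0, 0, 0, np.float64(-0.011), np.float64(0.23), 0.0, 0, 0, 0, np.float64(-0.011), np.float64(0.24), -0.33, 0, 0, 0, np.float64(-0.011), np.float64(0.24), -0.63, 0, 0, 0, np.float64(-0.011), np.float64(0.25), -0.93, 0, 0, 0, np.float64(-0.011), np.float64(0.26), -1.23, 0, 0, 0, np.float64(-0.011), np.float64(0.27), -1.53, 0, 0, 0, np.float64(-0.011), np.float64(0.28), -1.83, 0, 0, 0, np.float64(-0.011), np.float64(0.28), -2.13, 0, 0, 0, np.float64(-0.011), np.float64(0.29), -2.43, 0, 0, 0, np.float64(-0.011)] end cmd 529.7667941960627 146 1.500000000000009 spread 1.1723955140041653e-13
```

send_rows --steps '[0.12, 0, 0, 0, 0, -0.005, 0.23, 0, 0, 0, 0, -0.011, 0.24, -0.33, 0, 0, 0, -0.011, 0.24, -0.63, 0, 0, 0, -0.011, 0.25, -0.93, 0, 0, 0, -0.011, 0.26, -1.23, 0, 0, 0, -0.011, 0.27, -1.53, 0, 0, 0, -0.011, 0.28, -1.83, 0, 0, 0, -0.011, 0.29, -2.13, 0, 0, 0, -0.011, 0.29, -2.43, 0, 0, 0, -0.011]'

```text
time: 10.1
eef_pos: [0.5298, 0.1457, 0.1057]
orientation: [[-0.026, 1.0, -0.0], [1.0, 0.026, -0.0], [-0.0, -0.0, -1.0]]
wrist_force: [-0.1, 0.1, -1.5]
width: 0.286
gripper_force: 59.4
```

```bash
python3 st.py
```

```text
10.1 [529.79 145.72 105.66] yang 1.49 z [-0. -0. -1.] F [-0.12  0.06 -1.46] M [ 0.12 -0.02  0.  ] 0.2861573986676938 59.38031142577529 [ 11.07  27.12 -37.33 107.18  20.4   52.47 -34.38]
```

send_rows --steps '[0.08, 0, 0, 0, 0, 0, 0.16, 0, 0, 0, 0, 0, 0.2, 0, 0, 0, 0, 0, 0.2, 0, 0, 0, 0, 0]'

```text
time: 10.5
eef_pos: [0.5318, 0.1462, 0.1057]
orientation: [[-0.026, 1.0, -0.0], [1.0, 0.026, 0.0], [0.0, -0.0, -1.0]]
wrist_force: [-0.8, -0.2, -1.7]
width: 0.288
gripper_force: 59.4
```

```bash
python3 st.py
```

```text
10.5 [531.8  146.16 105.65] yang 1.50 z [-0.  0. -1.] F [-0.8  -0.21 -1.74] M [ 0.03 -0.02 -0.  ] 0.28819436576886764 59.38054044730961 [ 10.99  27.31 -37.28 106.9   20.47  52.59 -34.36]
```

send_rows --steps '[0.05, 0, 0, 0, 0, 0, 0.05, 0, 0, 0, 0, 0, 0.05, 0, 0, 0, 0, 0]'

```text
time: 10.8
eef_pos: [0.5321, 0.1461, 0.1056]
orientation: [[-0.026, 1.0, -0.0], [1.0, 0.026, -0.0], [-0.0, -0.0, -1.0]]
wrist_force: [-2.1, -0.6, -1.6]
width: 0.289
gripper_force: 59.5
```

send_rows --steps '[-0.15, 0, 0, 0, 0, 0, -0.3, 0, 0, 0, 0, 0, -0.42, 0, 0, 0, 0, 0, -0.48, 0, 0, 0, 0, 0, -0.48, 0, 0, 0, 0, 0]'

```text
time: 11.3
eef_pos: [0.5279, 0.146, 0.1058]
orientation: [[-0.026, 1.0, 0.001], [1.0, 0.026, 0.0], [0.0, 0.001, -1.0]]
wrist_force: [3.5, 0.1, -2.1]
width: 0.287
gripper_force: 59.3
```

```bash
python3 st.py
```

```text
11.3 [527.87 145.98 105.82] yang 1.48 z [ 0.  0. -1.] F [ 3.52  0.11 -2.12] M [ 0.02 -0.92 -0.09] 0.28665469124863424 59.28329246118665 [ 11.1   26.91 -37.4  107.47  20.34  52.32 -34.45]
```

```bash
python3 - <<'E'
from path import *
plan((527.45,145.97,1.49),[146,144,142,139.5,137,134.5,132,129.5,127,127],bx=530.6)
E
```

```text
[np.float64(0.24), 0.0, 0, 0, 0, np.float64(0.0), np.float64(0.25), -0.2, 0, 0, 0, np.float64(-0.007), np.float64(0.25), -0.4, 0, 0, 0, np.float64(-0.013), np.float64(0.26), -0.65, 0, 0, 0, np.float64(-0.022), np.float64(0.26), -0.9, 0, 0, 0, np.float64(-0.03), np.float64(0.26), -1.15, 0, 0, 0, np.float64(-0.039), np.float64(0.26), -1.4, 0, 0, 0, np.float64(-0.047), np.float64(0.26), -1.65, 0, 0, 0, np.float64(-0.056), np.float64(0.26), -1.9, 0, 0, 0, np.float64(-0.064), np.float64(0.26), -1.9, 0, 0, 0, np.float64(-0.064)] end cmd 530.0090944519037 127 -2.199178215109643 spread 1.8730427936795142
```

send_rows --steps '[0.24, 0, 0, 0, 0, 0, 0.25, -0.2, 0, 0, 0, -0.007, 0.25, -0.4, 0, 0, 0, -0.013, 0.26, -0.65, 0, 0, 0, -0.022, 0.26, -0.9, 0, 0, 0, -0.03, 0.26, -1.15, 0, 0, 0, -0.039, 0.26, -1.4, 0, 0, 0, -0.047, 0.26, -1.65, 0, 0, 0, -0.056, 0.26, -1.9, 0, 0, 0, -0.064, 0.26, -1.9, 0, 0, 0, -0.064]'

```text
time: 12.3
eef_pos: [0.5301, 0.1266, 0.1056]
orientation: [[0.039, 0.999, -0.0], [0.999, -0.039, -0.0], [-0.0, -0.0, -1.0]]
wrist_force: [-0.0, 0.6, -2.0]
width: 0.293
gripper_force: 59.6
```

```bash
python3 st.py; python3 - <<'E'
from path import *
plan((530.05,126.97,-2.18),[125,123,121,119,117,115,113,111,109,109],bx=530.6)
E
```

```text
12.3 [530.08 126.55 105.64] yang -2.23 z [-0. -0. -1.] F [-0.04  0.58 -2.04] M [-0.02  0.04 -0.03] 0.29251647373588063 59.605398355051875 [ 12.45  26.45 -36.42 107.83  19.61  52.04 -35.59]
[np.float64(-0.01), -0.2, 0, 0, 0, np.float64(-0.007), np.float64(-0.02), -0.4, 0, 0, 0, np.float64(-0.014), np.float64(-0.03), -0.6, 0, 0, 0, np.float64(-0.021), np.float64(-0.03), -0.8, 0, 0, 0, np.float64(-0.027), np.float64(-0.05), -1.0, 0, 0, 0, np.float64(-0.034), np.float64(-0.06), -1.2, 0, 0, 0, np.float64(-0.041), np.float64(-0.07), -1.4, 0, 0, 0, np.float64(-0.048), np.float64(-0.09), -1.6, 0, 0, 0, np.float64(-0.054), np.float64(-0.1), -1.8, 0, 0, 0, np.float64(-0.061), np.float64(-0.1), -1.8, 0, 0, 0, np.float64(-0.061)] end cmd 529.0119211002769 109 -5.6873387198709455 spread 1.383536147055473
```

No force at all. I'll keep following the bend.

send_rows --steps '[-0.01, -0.2, 0, 0, 0, -0.007, -0.02, -0.4, 0, 0, 0, -0.014, -0.03, -0.6, 0, 0, 0, -0.021, -0.03, -0.8, 0, 0, 0, -0.027, -0.05, -1.0, 0, 0, 0, -0.034]'

```text
time: 12.8
eef_pos: [0.5296, 0.1168, 0.1057]
orientation: [[0.072, 0.997, -0.0], [0.997, -0.072, -0.0], [-0.0, -0.0, -1.0]]
wrist_force: [-0.8, -0.3, -1.1]
width: 0.288
gripper_force: 59.6
```

send_rows --steps '[-0.01, -0.2, 0, 0, 0, -0.007, -0.02, -0.4, 0, 0, 0, -0.014, -0.04, -0.6, 0, 0, 0, -0.02, -0.05, -0.8, 0, 0, 0, -0.027, -0.05, -0.8, 0, 0, 0, -0.027]'

```text
time: 13.3
eef_pos: [0.5291, 0.1087, 0.1056]
orientation: [[0.099, 0.995, -0.0], [0.995, -0.099, -0.0], [-0.0, -0.0, -1.0]]
wrist_force: [-0.3, -0.7, -2.5]
width: 0.29
gripper_force: 59.6
```

```bash
python3 st.py; python3 - <<'E'
from path import *
plan((529.05,108.97,-5.68),[107,105,103,101,99,97,95,93,91,91],bx=530.6)
E
```

```text
13.3 [529.08 108.65 105.64] yang -5.71 z [-0. -0. -1.] F [-0.26 -0.71 -2.48] M [-0.01 -0.02  0.03] 0.28959291645914237 59.605667470023036 [ 13.76  25.76 -35.58 108.53  18.84  51.6  -36.71]
[np.float64(-0.02), -0.2, 0, 0, 0, np.float64(-0.007), np.float64(-0.04), -0.4, 0, 0, 0, np.float64(-0.014), np.float64(-0.06), -0.6, 0, 0, 0, np.float64(-0.02), np.float64(-0.08), -0.8, 0, 0, 0, np.float64(-0.027), np.float64(-0.11), -1.0, 0, 0, 0, np.float64(-0.034), np.float64(-0.13), -1.2, 0, 0, 0, np.float64(-0.037), np.float64(-0.16), -1.4, 0, 0, 0, np.float64(-0.037), np.float64(-0.19), -1.6, 0, 0, 0, np.float64(-0.037), np.float64(-0.21), -1.8, 0, 0, 0, np.float64(-0.037), np.float64(-0.21), -1.8, 0, 0, 0, np.float64(-0.037)] end cmd 526.9014600627517 91 -7.800000000000058 spread 1.4621637234313312e-13
```

send_rows --steps '[-0.02, -0.2, 0, 0, 0, -0.007, -0.04, -0.4, 0, 0, 0, -0.014, -0.06, -0.6, 0, 0, 0, -0.02, -0.08, -0.8, 0, 0, 0, -0.027, -0.08, -0.8, 0, 0, 0, -0.027]'

```text
time: 13.8
eef_pos: [0.5283, 0.1006, 0.1056]
orientation: [[0.126, 0.992, -0.0], [0.992, -0.126, -0.0], [-0.0, -0.0, -1.0]]
wrist_force: [0.6, 0.5, -2.1]
width: 0.288
gripper_force: 59.6
```

send_rows --steps '[-0.03, -0.2, 0, 0, 0, -0.007, -0.05, -0.4, 0, 0, 0, -0.01, -0.08, -0.6, 0, 0, 0, -0.01, -0.11, -0.8, 0, 0, 0, -0.01, -0.13, -1, 0, 0, 0, -0.01, -0.13, -1, 0, 0, 0, -0.01]'

```text
time: 14.4
eef_pos: [0.527, 0.0907, 0.1057]
orientation: [[0.136, 0.991, -0.0], [0.991, -0.136, -0.0], [-0.0, -0.0, -1.0]]
wrist_force: [-0.3, -0.1, -0.6]
width: 0.286
gripper_force: 59.6
```

```bash
python3 st.py
```

```text
14.4 [527.    90.66 105.66] yang -7.81 z [-0. -0. -1.] F [-0.33 -0.07 -0.63] M [ 0.08 -0.05 -0.02] 0.2860433459260381 59.60562678985298 [ 15.34  25.1  -35.05 109.29  18.22  51.18 -36.56]
```

send_rows --steps '[0.08, 0, 0, 0, 0, 0, 0.16, 0, 0, 0, 0, 0, 0.2, 0, 0, 0, 0, 0, 0.2, 0, 0, 0, 0, 0]'

```text
time: 14.8
eef_pos: [0.5291, 0.0911, 0.1057]
orientation: [[0.136, 0.991, -0.0], [0.991, -0.136, 0.0], [0.0, -0.0, -1.0]]
wrist_force: [-0.4, -0.0, -1.4]
width: 0.292
gripper_force: 59.6
```

```bash
python3 st.py
```

```text
14.8 [529.06  91.08 105.66] yang -7.79 z [-0.  0. -1.] F [-0.35 -0.02 -1.38] M [ 0.   -0.02 -0.01] 0.2923883370914307 59.60608779452741 [ 15.25  25.3  -35.   109.01  18.3   51.29 -36.56]
```

send_rows --steps '[0.04, 0, 0, 0, 0, 0, 0.06, 0, 0, 0, 0, 0, 0.06, 0, 0, 0, 0, 0]'

```text
time: 15.1
eef_pos: [0.5294, 0.091, 0.1056]
orientation: [[0.135, 0.991, -0.0], [0.991, -0.135, -0.0], [-0.0, -0.0, -1.0]]
wrist_force: [-1.7, -0.6, -2.0]
width: 0.291
gripper_force: 59.7
```

```bash
python3 st.py
```

```text
15.1 [529.41  91.02 105.6 ] yang -7.79 z [-0. -0. -1.] F [-1.67 -0.65 -2.01] M [ 0.05  0.34 -0.05] 0.2910688255229365 59.69215222634375 [ 15.23  25.34 -34.99 108.94  18.32  51.34 -36.56]
```

send_rows --steps '[-0.15, 0, 0, 0, 0, 0, -0.3, 0, 0, 0, 0, 0, -0.42, 0, 0, 0, 0, 0, -0.46, 0, 0, 0, 0, 0, -0.46, 0, 0, 0, 0, 0]'

```text
time: 15.6
eef_pos: [0.5253, 0.0908, 0.1058]
orientation: [[0.136, 0.991, 0.001], [0.991, -0.136, -0.0], [0.0, 0.001, -1.0]]
wrist_force: [3.0, -0.9, -2.4]
width: 0.288
gripper_force: 59.4
```

```bash
python3 st.py
```

```text
15.6 [525.34  90.85 105.81] yang -7.80 z [ 0. -0. -1.] F [ 2.97 -0.91 -2.44] M [-0.17 -0.86  0.09] 0.288013023259763 59.40180525183678 [ 15.37  24.91 -35.11 109.54  18.17  51.05 -36.59]
```

send_rows --steps '[0.12, 0, 0, 0, 0, 0, 0.24, 0, 0, 0, 0, 0, 0.2, -0.3, 0, 0, 0, 0, 0.16, -0.6, 0, 0, 0, 0, 0.12, -0.9, 0, 0, 0, 0, 0.08, -1.2, 0, 0, 0, 0, 0.03, -1.5, 0, 0, 0, 0, -0.01, -1.8, 0, 0, 0, 0, -0.05, -2.1, 0, 0, 0, 0, -0.09, -2.4, 0, 0, 0, 0]'

```text
time: 16.6
eef_pos: [0.5241, 0.0667, 0.1057]
orientation: [[0.136, 0.991, -0.0], [0.991, -0.136, -0.0], [-0.0, -0.0, -1.0]]
wrist_force: [0.1, 0.5, -1.3]
width: 0.287
gripper_force: 59.6
```

send_rows --steps '[-0.04, -0.3, 0, 0, 0, 0, -0.08, -0.6, 0, 0, 0, 0, -0.12, -0.9, 0, 0, 0, 0, -0.16, -1.2, 0, 0, 0, 0, -0.16, -1.2, 0, 0, 0, 0]'

```text
time: 17.1
eef_pos: [0.5225, 0.0545, 0.1056]
orientation: [[0.136, 0.991, -0.0], [0.991, -0.136, -0.0], [-0.0, -0.0, -1.0]]
wrist_force: [-0.6, 0.1, -1.4]
width: 0.289
gripper_force: 59.6
```

```bash
python3 st.py
```

```text
17.1 [522.46  54.47 105.65] yang -7.82 z [-0. -0. -1.] F [-0.56  0.15 -1.43] M [0.05 0.03 0.02] 0.2888059831985173 59.62088436819613 [ 19.19  24.11 -34.81 110.6   17.58  50.59 -32.42]
```

send_rows --steps '[-0.06, -0.4, 0, 0, 0, 0, -0.11, -0.8, 0, 0, 0, 0, -0.16, -1.2, 0, 0, 0, 0, -0.22, -1.6, 0, 0, 0, 0, -0.27, -2, 0, 0, 0, 0, -0.33, -2.4, 0, 0, 0, 0, -0.38, -2.8, 0, 0, 0, 0, -0.44, -3.2, 0, 0, 0, 0, -0.49, -3.6, 0, 0, 0, 0, -0.55, -4, 0, 0, 0, 0]'

```text
time: 18.1
eef_pos: [0.5169, 0.0147, 0.1056]
orientation: [[0.136, 0.991, -0.0], [0.991, -0.136, -0.0], [-0.0, -0.0, -1.0]]
wrist_force: [1.3, -0.3, -1.4]
width: 0.284
gripper_force: 59.6
```

send_rows --steps '[-0.06, -0.5, 0, 0, 0, 0, -0.14, -1, 0, 0, 0, 0, -0.2, -1.5, 0, 0, 0, 0, -0.28, -2, 0, 0, 0, 0, -0.34, -2.5, 0, 0, 0, 0, -0.34, -2.5, 0, 0, 0, 0]'

```text
time: 18.7
eef_pos: [0.5135, -0.0108, 0.1056]
orientation: [[0.137, 0.991, -0.0], [0.991, -0.137, -0.0], [-0.0, -0.0, -1.0]]
wrist_force: [0.4, 0.1, -0.4]
width: 0.287
gripper_force: 59.6
```

```bash
python3 st.py; python3 - <<'E'
from h import *
a=C["top"]["frame"][120:260,220:520,::-1];b=C["scene"]["frame"][60:340,140:440,::-1]
cv2.imwrite("pics/off.png",cv2.convertScaleAbs(np.vstack([cv2.resize(a,None,fx=1.4,fy=1.4),cv2.resize(b,None,fx=1.4,fy=1.4)]),alpha=1.2))
E
```

```text
18.7 [513.5  -10.83 105.62] yang -7.85 z [-0. -0. -1.] F [ 0.41  0.15 -0.42] M [-0.03  0.   -0.  ] 0.28659147088212555 59.62109416723251 [ 26.08  22.8  -34.13 112.21  16.55  49.82 -24.62]
```

View pics/off.png

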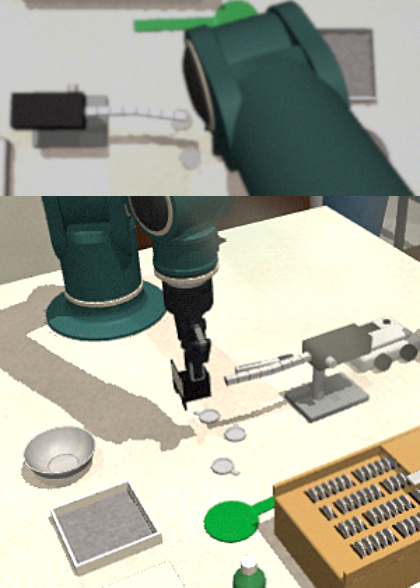

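send_rows --steps '[0.6, -1, 0, 0, 0, 0.01, 1.7, -3, 0, 0, 0, 0.03, 3, -5.2, 0, 0, 0, 0.045, 4.4, -7.8, 0, 0, 0, 0.06, 5.9, -10.4, 0, 0, 0, 0.075, 7.4, -13, 0, 0, 0, 0.09, 8.8, -15.6, 0, 0, 0, 0.105, 10.1, -17.8, 0, 0, 0, 0.12, 11.2, -19.8, 0, 0, 0, 0.13, 11.85, -20.8, 0, 0, 0, 0.137]'

```text
time: 19.8
eef_pos: [0.6325, -0.2208, 0.1051]
orientation: [[0.0, 1.0, -0.0], [1.0, -0.0, -0.0], [-0.0, -0.0, -1.0]]
wrist_force: [-0.6, 1.2, -1.4]
width: 0.285
gripper_force: 59.6
```

send_rows --steps '[0, 0, -0.5, 0, 0, 0, 0, 0, -1.5, 0, 0, 0, 0, 0, -2.5, 0, 0, 0, 0, 0, -3.5, 0, 0, 0, 0, 0, -4.5, 0, 0, 0, 0, 0, -5.2, 0, 0, 0, 0, 0, -5.6, 0, 0, 0, 0, 0, -5.6, 0, 0, 0]'

```text
time: 20.6
eef_pos: [0.6318, -0.2179, 0.0491]
orientation: [[-0.001, 1.0, -0.001], [1.0, 0.001, 0.0], [0.0, -0.001, -1.0]]
wrist_force: [0.2, 0.4, -0.8]
width: 0.29
gripper_force: 59.6
```

```bash
python3 st.py; python3 - <<'E'
from h import *
a=C["top"]["frame"][100:240,400:540,::-1];b=C["scene"]["frame"][210:350,150:290,::-1]
cv2.imwrite("pics/tr.png",cv2.convertScaleAbs(np.hstack([cv2.resize(a,(400,400)),cv2.resize(b,(400,400))]),alpha=1.2))
E
```

```text
20.6 [ 631.83 -217.85   49.05] yang 0.06 z [-0.  0. -1.] F [ 0.24  0.41 -0.82] M [ 0.04 -0.01 -0.04] 0.2895547003515503 59.622156294062734 [ 36.36  40.76 -29.02  91.21  23.01  54.12  -0.37]
```

View pics/tr.png

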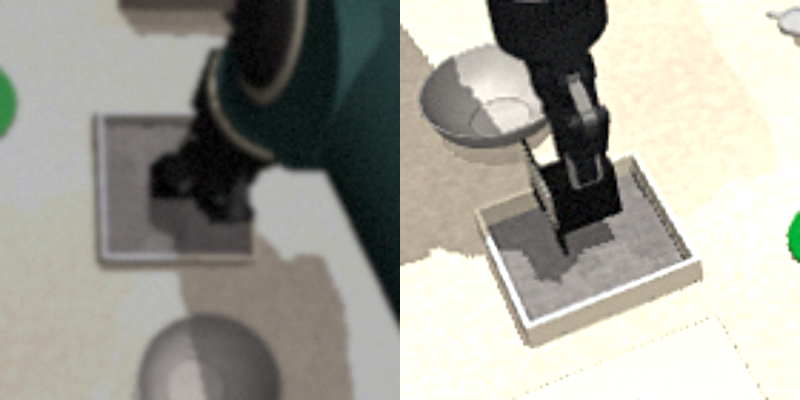

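The holder hangs over the middle of the tray with its shadow inside the walls. I'll lower it gently.

send_rows --steps '[0, 0, -0.5, 0, 0, 0, 0, 0, -1, 0, 0, 0, 0, 0, -1.5, 0, 0, 0, 0, 0, -2, 0, 0, 0, 0, 0, -2.5, 0, 0, 0, 0, 0, -2.8, 0, 0, 0, 0, 0, -2.9, 0, 0, 0, 0, 0, -2.9, 0, 0, 0]'

```text
time: 21.5
eef_pos: [0.6321, -0.218, 0.0206]
orientation: [[-0.001, 1.0, -0.0], [1.0, 0.001, 0.0], [0.0, -0.0, -1.0]]
wrist_force: [0.1, 0.2, -1.0]
width: 0.29
gripper_force: 59.6
```

send_rows --steps '[0, 0, -0.1, 0, 0, 0, 0, 0, -0.2, 0, 0, 0, 0, 0, -0.2, 0, 0, 0]'

```text
time: 21.8
eef_pos: [0.6321, -0.218, 0.0186]
orientation: [[-0.001, 1.0, -0.0], [1.0, 0.001, -0.0], [-0.0, -0.0, -1.0]]
wrist_force: [-0.6, -0.0, -1.5]
width: 0.286
gripper_force: 59.6
```

send_rows --steps '[0, 0, -0.05, 0, 0, 0, 0, 0, -0.1, 0, 0, 0, 0, 0, -0.1, 0, 0, 0]'

```text
time: 22.1
eef_pos: [0.632, -0.218, 0.0176]
orientation: [[-0.001, 1.0, -0.0], [1.0, 0.001, -0.0], [-0.0, -0.0, -1.0]]
wrist_force: [-0.2, -0.6, -1.5]
width: 0.287
gripper_force: 59.6
```

send_rows --steps '[0, 0, -0.05, 0, 0, 0, 0, 0, -0.1, 0, 0, 0, 0, 0, -0.1, 0, 0, 0]'

```text
time: 22.4
eef_pos: [0.632, -0.218, 0.0166]
orientation: [[-0.001, 1.0, -0.0], [1.0, 0.001, -0.0], [-0.0, -0.0, -1.0]]
wrist_force: [-0.2, 0.1, -1.2]
width: 0.286
gripper_force: 59.6
```

send_rows --steps '[0, 0, -0.05, 0, 0, 0, 0, 0, -0.1, 0, 0, 0, 0, 0, -0.1, 0, 0, 0]'

```text
time: 22.7
eef_pos: [0.632, -0.218, 0.0156]
orientation: [[-0.001, 1.0, -0.0], [1.0, 0.001, 0.0], [0.0, -0.0, -1.0]]
wrist_force: [0.1, -0.9, -1.5]
width: 0.288
gripper_force: 59.6
```

send_rows --steps '[0, 0, -0.05, 0, 0, 0, 0, 0, -0.1, 0, 0, 0, 0, 0, -0.1, 0, 0, 0]'

```text
time: 23.0
eef_pos: [0.632, -0.218, 0.0146]
orientation: [[-0.001, 1.0, -0.0], [1.0, 0.001, 0.0], [0.0, -0.0, -1.0]]
wrist_force: [-0.9, -0.2, -0.7]
width: 0.288
gripper_force: 59.6
```

send_rows --steps '[0, 0, -0.05, 0, 0, 0, 0, 0, -0.05, 0, 0, 0, 0, 0, -0.05, 0, 0, 0]'

```text
time: 23.3
eef_pos: [0.6321, -0.218, 0.0142]
orientation: [[-0.001, 1.0, 0.0], [1.0, 0.001, -0.0], [-0.0, 0.0, -1.0]]
wrist_force: [0.4, 1.1, -0.2]
width: 0.29
gripper_force: 59.8
```

Gripper force changed slightly, which suggests contact is near.

send_rows --steps '[0, 0, -0.05, 0, 0, 0, 0, 0, -0.05, 0, 0, 0, 0, 0, -0.05, 0, 0, 0]'

```text
time: 23.6
eef_pos: [0.6324, -0.218, 0.014]
orientation: [[-0.001, 1.0, 0.0], [1.0, 0.001, -0.0], [-0.0, 0.0, -1.0]]
wrist_force: [-0.9, 0.6, 4.9]
width: 0.284
gripper_force: 60.9
```

```bash
python3 st.py
```

```text
23.6 [ 632.36 -217.97   14.04] yang 0.06 z [ 0. -0. -1.] F [-0.95  0.64  4.87] M [ 0.21  0.31 -0.04] 0.2838037568262913 60.94193933531642 [ 35.62  43.27 -27.93  91.93  24.42  50.94  -1.38]
```

send_rows --steps '[0, 0, 0, 0, 0, 0, 0, 0, 0, 0, 0, 0, 0, 0, 0, 0, 0, 0]' --hand 36

```text
time: 23.9
eef_pos: [0.632, -0.2181, 0.0135]
orientation: [[-0.001, 1.0, -0.0], [1.0, 0.001, -0.0], [-0.0, -0.0, -1.0]]
wrist_force: [-0.3, 0.0, -0.6]
width: 0.36
gripper_force: 0.0
```

send_rows --steps '[0, 0, 0, 0, 0, 0, 0, 0, 0, 0, 0, 0, 0, 0, 0, 0, 0, 0, 0, 0, 0, 0, 0, 0]' --hand 60

```text
time: 24.3
eef_pos: [0.6321, -0.218, 0.0136]
orientation: [[-0.001, 1.0, -0.0], [1.0, 0.001, -0.0], [-0.0, -0.0, -1.0]]
wrist_force: [0.7, -0.5, 0.3]
width: 0.601
gripper_force: 0.0
```

send_rows --steps '[0, 0, 0.5, 0, 0, 0, 0, 0, 1.5, 0, 0, 0, 0, 0, 3, 0, 0, 0, 0, 0, 5, 0, 0, 0, 0, 0, 7.5, 0, 0, 0, 0, 0, 10, 0, 0, 0, 0, 0, 12.5, 0, 0, 0, 0, 0, 15, 0, 0, 0, 0, 0, 15, 0, 0, 0]'

```text
time: 25.2
eef_pos: [0.6339, -0.2182, 0.1688]
orientation: [[-0.001, 1.0, 0.006], [1.0, 0.001, -0.002], [-0.002, 0.006, -1.0]]
wrist_force: [-0.1, 0.1, -0.0]
width: 0.6
gripper_force: 0.0
```

send_rows --steps '[-3, 2, 2, 0, 0, 0, -6, 4, 4, 0, 0, 0, -9, 7, 6, 0, 0, 0, -12, 10, 6, 0, 0, 0, -15, 13, 6, 0, 0, 0, -17, 16, 6, 0, 0, 0, -17, 18, 6, 0, 0, 0, -17, 18, 6, 0, 0, 0]'

```text
time: 26.0
eef_pos: [0.4618, -0.0357, 0.2247]
orientation: [[-0.004, 1.0, 0.001], [1.0, 0.004, -0.001], [-0.001, 0.001, -1.0]]
wrist_force: [-0.4, -0.2, 0.3]
width: 0.598
gripper_force: 0.0
```

```bash
python3 st.py; python3 - <<'E'
from h import *
a=C["top"]["frame"][100:240,360:540,::-1];b=C["scene"]["frame"][170:350,130:440,::-1]
cv2.imwrite("pics/end.png",cv2.convertScaleAbs(np.vstack([cv2.resize(a,(450,350)),cv2.resize(b,(430,250))[:,:430]] if 0 else [cv2.resize(a,(420,320)),cv2.resize(b,(420,244))]),alpha=1.2))
E
```

```text
26.0 [461.77 -35.69 224.7 ] yang 0.25 z [ 0. -0. -1.] F [-0.43 -0.23  0.27] M [-0.1  -0.03  0.01] 0.5984760388255 0.0 [ 38.77   8.28 -41.34 111.83   6.27  62.    -4.97]
```

View pics/end.png

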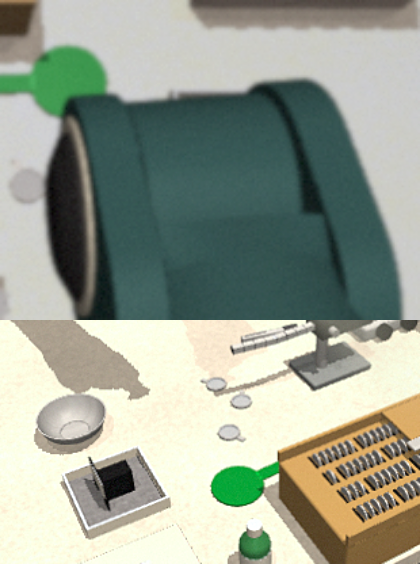

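The scene view shows the holder upright in the white tray at about (115,480). The lenses, paddle and dish are where they were, and the arm is clear.

```bash
python3 -c "
from rig import manip
print(manip.hand_in())"
```

```text
the job is handed in; nothing more can be done
None
```

The holder is off the rod, which was felt along with side forces of about 4 N at most. It now stands upright in the white tray, released after a set-down at about 5 N, and the job was handed in at about 26 s.

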